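Empty the drop-bottom vial hopper into the catch tray

ROBOT

A 6-joint arm with a two-finger parallel gripper is mounted at the origin on the work surface. World frame = base frame: x ahead of the robot, y to its left, z up, the work surface at z = 0. Lengths are in m, angles in rad, forces in N, time in s.
With the tool pointing down it reaches from about 0.25 to 0.8 m from the base axis. Payload 3.9 kg.
Tool frame: the origin (TCP) lies at the very end of the fingers, on their centre line; the grasp point (between the pads) lies 19 mm behind it; z points along the fingers, y is the line along which they close (so a half turn about z gives the same grasp; the last joint's range is limited). The gripper opens to 85 mm and grips with 20 to 120 N. Pads are 22 mm wide; open, the fingers measure 114 mm over their backs; the gripper's body (76 mm by 85 mm) begins 54 mm behind the grasp point. The pads swing forward as they close: fully open they stand 13 mm farther back than shut.
Start: joints at [1.178, 0.26, -0.138, 1.173, 0, 1.571], TCP at [0.201, 0.485, 0.231] pointing down, gripper open.
Joint ranges: [-2.78, 2.78], [-0.83, 1.72], [-1.28, 1.37], [-1.9, 2.12], [-1.57, 1.48], [-3.14, 3.14]. Speed limits (rad/s): [2.57, 2.57, 3.14, 3.14, 3.14, 3.14].

INTERFACE

Orientations are given as a unit quaternion [w, x, y, z].
In Python, from rig import env gives the robot as it stands. The module is installed in compiled form; this text tells all that it offers.
- The arm moves only by the tool step_arm, never from a script. Its argument "targets" is text: rows parted by semicolons, each of 4 numbers parted by spaces: the shift along the tool's x, y, z in mm, then the turn about the tool's z in rad. A call has 1 to 12 rows; each row is the pose to reach, as a shift and turn from the pose commanded when the call began, along the tool's axes at that moment; what a row does not reach only later rows make up. A row lasts 1/10 s, in which the tool goes at most 50 mm and 8.59 degrees, less where a joint would pass 70% of its speed; a pose out of reach is approached as far as the arm can. A call with a gripper value outside its range is refused whole. "grip" is the closure in counts, from 0 (fully open) to 255 (shut), set as the call begins (left out, the last holds). The fingers move at their own pace and stop on an object; the grip force is fixed at half the most. Time passes only in rows, so rows that repeat a pose let the fingers close. It gives the time, the measured TCP pose, the force, the opening and the grip force at its end, in the units of the state.
- env.observe(): the state, without advancing time (a new reading comes with each control period).
- env.snapshot(name): name is "side" or "top"; returns (picture, depth): 480x640x3 uint8, red, green, blue; 480x640 float32, m along the optical axis (not along the pixel's ray), 0 where there is no reading.
- env.camera_info(name): a dict with "K" (3x3 intrinsics, pixels), "D" ([k1, k2, p1, p2, k3] as OpenCV has them; the pictures are not rectified), "rvec" (rotation vector, rad) and "tvec" (3), from world to camera coordinates, as OpenCV has them. Camera axes: x right, y down, z forward; pixel columns grow to the right and rows downward; lengths in m; the calibration is good to about 2 mm. A picture is of the moment at which its call begins. camera_info takes no time and is no camera call.
- env.job_done(): hands the job in; it is judged then, once.
The state is a dict: "time_s": time; "joint_pos": joint angles; "qvel": joint speeds; "joint_efforts": joint torques, N m; "tcp_pos": TCP position; "tcp_rot": TCP orientation; "ft_force": force on the tool from outside, world axes, zero at the start; "wrist_torque": the same for the moment, N m; "opening": finger opening in m; "grip_force": force on a finger pad.
Only numpy, scipy, OpenCV 4.12 (cv2) and the standard library are available. Lean on these libraries where they do the work, as an engineer would, in place of code of your own. Each camera call takes 0.05 s, during which the arm holds its last target. There are 200 camera calls.

TASK

Empty the hopper of used vials: push the steel catch tray fully home under it through its open side, and only then swing its bolted trap-door open (the bolt slides aside, then the lever lifts) so that all the vials drop into the tray. Then shut the trap-door fully and push the bolt fully home again, leaving the tray with all the vials in place under the hopper; leave the bottle, rack and beaker where they stand.

Things in the scene. Friction and masses are not known exactly. Their poses are not given: they have to be found in the camera images.
- hopper: White metal drop-bottom hopper fixed to the bench, 150 x 150 mm, 245 mm high. Origin: centre of its footprint at bench level; z up, -x side roughly faces the robot. Bin at the top, open above: inside 110 x 110 mm, walls 5 mm, 167 to 245 mm up; its bottom is the trap-door. The trap's lever (middle) and the bolt (+y half) are outside its -x side.
- bay (a point): Middle of the bay under the bin, at bench level (hopper's origin and axes). The tray goes here. The bay is open only at the hopper's -y side: mouth 140 mm wide (x -70 to +70 mm), 60 mm high under a skirt (face at y = -65 mm), no sill. Closed by 5 mm panels at +x (clear plastic), -x and +y; the +y panel's inner face, the end stop, is at y = +70 mm.
- trap (a joint): Trap-door angle, rad: 0 shut, 1.0 fully open (hard stops). Steel door hinged along the hopper's y at its -x edge; its +x edge swings down, to 68 mm above the bench. Rigid with it, a 16 mm wide lever sticks out to -x, sloping 15 degrees down when shut: lift its handle to open, press it down to shut. Stiff hinge, stays where left; 4 to 8 N at the handle.
- trap_handle (a point): Point on the axis of the lever's cross handle where fingers fit round it: a steel round bar 12 mm in diameter, 100 mm long, lying along the hopper's y at the end of the lever (T shape, lever 16 mm wide meeting it in the middle, at hopper y = 0); this point is at y = -32 mm. 85 mm from the hinge line; 140 mm above the bench when shut, 219 mm fully open.
- trap_hinge (a point): Middle of the hinge line of the trap-door, 162 mm above the bench, at hopper x = -58 mm, y = 0; does not move.
- bolt (a joint): Sliding bolt, m: 0 fully home (lies across over the lever near the hinge and locks the trap shut), 0.036 fully drawn (hard stop); lever free from 0.028. Slides along the hopper's +y to draw, 1.5 N friction, stays where left. Goes home only with the trap fully shut; leave it drawn while the lever moves.
- bolt_knob (a point): Grip point on the bolt's black upright round knob, 14 mm in diameter, 15 mm below its top. The knob rises from the bolt (172 mm above the bench) to 232 mm; the guide beside it reaches 178 mm. It stands 35 mm outside the bin's -x wall (hopper x = -95 mm), at hopper y = +38 mm when home, +74 mm when drawn.
- tray_in (a point): Centre of the inner floor of the loose steel catch tray, 4 mm above its underside. Outside 126 (its x) x 130 (its y) x 40 mm high, walls 4 mm, mass about 0.4 kg. Axes are the tray's: y points away from its grip; z up.
- tray_grip (a point): Centre of the tray's grip: a black upright plate 12 mm thick (tray x), 40 mm long (tray y), from 4 to 56 mm above the bench, standing on a 40 mm wide, 4 mm flat neck, 135 mm from the tray's centre on its -y side; this point is 35 mm above the underside. Same axes as the tray.
- bottle: Bystander: amber reagent bottle with white cap, 72 mm in diameter, 170 mm high; origin at the underside's centre.
- rack: Bystander: white vial rack 70 x 100 x 30 mm, small vials in it to 54 mm high; origin at the underside's centre.
- beaker: Bystander: glass beaker 70 mm in diameter, 90 mm high; origin at the underside's centre.
- vial0_c (a point): Centre of an amber glass vial with a metal cap, 22 mm in diameter, 46 mm long, about 22 g, at the start lying in the hopper's bin on the shut trap-door (part of the load). Its x runs along the vial.
- vial1_c (a point): Centre of an amber glass vial with a metal cap, 22 mm in diameter, 46 mm long, about 22 g, at the start lying in the hopper's bin on the shut trap-door (part of the load). Its x runs along the vial.
- vial2_c (a point): Centre of an amber glass vial with a metal cap, 22 mm in diameter, 46 mm long, about 22 g, at the start lying in the hopper's bin on the shut trap-door (part of the load). Its x runs along the vial.
- vial3_c (a point): Centre of an amber glass vial with a metal cap, 22 mm in diameter, 46 mm long, about 22 g, at the start lying in the hopper's bin on the shut trap-door (part of the load). Its x runs along the vial.
- vial4_c (a point): Centre of an amber glass vial with a metal cap, 22 mm in diameter, 46 mm long, about 22 g, at the start lying in the hopper's bin on the shut trap-door (part of the load). Its x runs along the vial.
Mind the look-alikes: they are no part of the job. Leave any green or red look-alike of the part that bears vial1_c alone.

How it is judged:
On the way, in this order (a step that is already met when the one before it is completed fails the run):
1. the tray is fully home under the hopper while the trap is still shut (x of tray_in in the frame of hopper between -0.02 and 0.02 m and y of tray_in in the frame of hopper between -0.015 and 0.02 m and angle between the x axis of tray_in and the x axis of hopper, either way round below 0.15 rad and height (world z) of tray_in below 0.012 m and value of joint trap below 0.12 rad), for 0.2 s.
2. the trap is swung open with the tray home beneath it and all five vials have dropped out of the bin (x of tray_in in the frame of hopper between -0.02 and 0.02 m and y of tray_in in the frame of hopper between -0.015 and 0.02 m and angle between the x axis of tray_in and the x axis of hopper, either way round below 0.15 rad and height (world z) of tray_in below 0.012 m and z of each of vial0_c, vial1_c, vial2_c, vial3_c, vial4_c in the frame of tray_in below 0.12 m and value of joint trap above 0.4 rad), for 0.1 s.
At the end, for the whole second after the job is handed in: trap shut (under 0.06 rad), bolt home (under 8 mm), all five vials in the tray (centres within its walls, under 60 mm above its floor); tray flat, at rest, square to the hopper within 0.15 rad, its centre from the hopper's within 20 mm in x and -15 to +20 mm in y (x of tray_in in the frame of hopper between -0.02 and 0.02 m and y of tray_in in the frame of hopper between -0.015 and 0.02 m and angle between the x axis of tray_in and the x axis of hopper, either way round below 0.15 rad and height (world z) of tray_in below 0.012 m and x of vial0_c in the frame of tray_in between -0.06 and 0.06 m and y of vial0_c in the frame of tray_in between -0.062 and 0.062 m and z of vial0_c in the frame of tray_in between 0 and 0.06 m and x of vial1_c in the frame of tray_in between -0.06 and 0.06 m and y of vial1_c in the frame of tray_in between -0.062 and 0.062 m and z of vial1_c in the frame of tray_in between 0 and 0.06 m and x of vial2_c in the frame of tray_in between -0.06 and 0.06 m and y of vial2_c in the frame of tray_in between -0.062 and 0.062 m and z of vial2_c in the frame of tray_in between 0 and 0.06 m and x of vial3_c in the frame of tray_in between -0.06 and 0.06 m and y of vial3_c in the frame of tray_in between -0.062 and 0.062 m and z of vial3_c in the frame of tray_in between 0 and 0.06 m and x of vial4_c in the frame of tray_in between -0.06 and 0.06 m and y of vial4_c in the frame of tray_in between -0.062 and 0.062 m and z of vial4_c in the frame of tray_in between 0 and 0.06 m and value of joint trap below 0.06 rad and value of joint bolt below 0.008 m and linear speed of each of tray, vial0, vial1, vial2, vial3, vial4 below 0.03 m/s); the robot touches nothing.
It fails at once if the bottle is moved more than 25 mm or tipped (distance of bottle from where it was at the start of the episode above 0.025 m or angle between bottle's own z axis and vertical above 0.3 rad).
It fails at once if the rack is moved more than 25 mm or tipped (distance of rack from where it was at the start of the episode above 0.025 m or angle between rack's own z axis and vertical above 0.3 rad).
It fails at once if the beaker is moved more than 25 mm or tipped (distance of beaker from where it was at the start of the episode above 0.025 m or angle between beaker's own z axis and vertical above 0.3 rad).
It fails at once if the trap is swung open before the tray is under the hopper (value of joint trap above 0.25 rad and not (x of tray_in in the frame of hopper between -0.03 and 0.03 m and y of tray_in in the frame of hopper between -0.03 and 0.03 m)).
It also fails if it takes over 72 s, if anything falls off the work surface, if the arm or the gripper's body presses on something with over 40 N, if the wrist force passes 120 N, or if a joint passes its speed limit or range.

## Working session

There is one attempt and no reset: what is moved stays moved. The work goes in short steps, Python scripts to look and compute and a tool call to move; the robot and the scene stay as the last step left them, time stands still between calls to the robot, and variables do not carry over. Pictures are saved under pics/ and viewed, at most 10 in all, crops included, and the job is handed in when it is done.

Besides the shell and the picture viewer there is one more tool, called in YAML: its name, and indented under it one key for each argument. step_arm: Moves the arm, as the interface text tells. Its arguments: {"type":"object","properties":{"targets":{"type":"string"},"grip":{"type":"number"}},"required":["targets"]}

```bash
mkdir -p pics; python3 - <<'E'
from rig import env
import cv2,numpy as np
for n in("side","top"):
    p,d=env.snapshot(n); cv2.imwrite(f"pics/{n}0.png",p[:,:,::-1]); np.save(f"pics/{n}0.npy",d)
    c=env.camera_info(n); R=cv2.Rodrigues(np.array(c["rvec"],float))[0]; print(n,-R.T@np.array(c["tvec"]).ravel(),R[2],c["K"],c["D"])
s=env.observe(); print(s["tcp_pos"],s["tcp_rot"],s["time_s"],s["opening"])
E
```

```text
side [ 0.06342472 -0.76095214  0.88390959] [ 0.43988822  0.66403589 -0.60461119] [[590.41922543   0.         323.39635867]
 [  0.         590.41922543 240.97925053]
 [  0.           0.           1.        ]] [-0.05464053  0.          0.          0.          0.        ]
top [0.43278317 0.04034982 1.11066585] [ 0.15755084 -0.00393518 -0.98750304] [[494.60036384   0.         323.68002925]
 [  0.         494.60036384 246.06119175]
 [  0.           0.           1.        ]] [0.03230313 0.         0.         0.         0.        ]
[0.20073133 0.48444621 0.23054654] [-1.85877882e-04  1.95150111e-01  9.80772987e-01 -8.64500669e-04] 0.1 0.0854722177835327
```

View pics/side0.png

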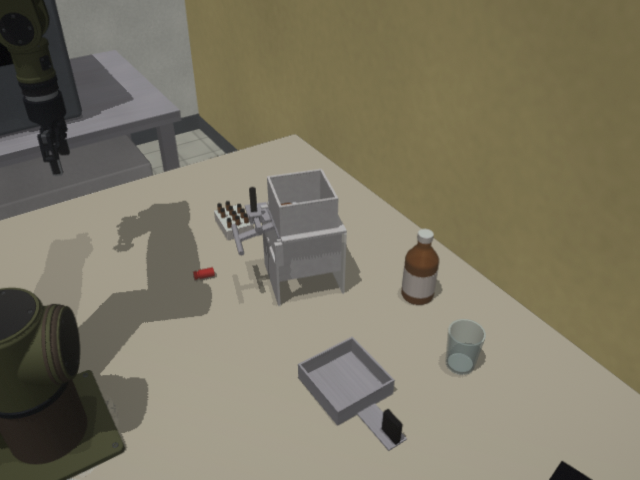

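View pics/top0.png

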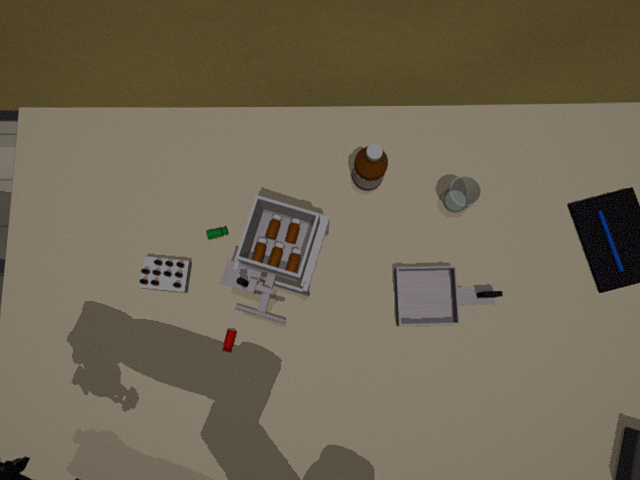

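The side view shows the hopper at about (305,235), knob (253,198), T-handle (237,235), tray (345,378), grip (392,427), bottle (420,268), beaker (463,347) and rack (235,215). In the top view the five amber vials are in the bin at (275,245). The green (217,233) and red (230,340) vials on the bench are look-alikes, so I'll leave them alone. The tray is at (427,295) and its grip at (490,294).

```bash
cat > h.py <<'E'
from rig import env
import cv2,numpy as np
def cam(n):
    c=env.camera_info(n); R=cv2.Rodrigues(np.array(c["rvec"],float))[0]
    return np.array(c["K"]),np.array(c["D"],float),R,np.array(c["tvec"],float).ravel()
def cloud(n,d):
    K,D,R,t=cam(n); v,u=np.mgrid[0:480,0:640]
    q=cv2.undistortPoints(np.stack([u,v],-1).reshape(-1,1,2).astype(np.float64),K,D).reshape(480,640,2)
    P=np.dstack([q,np.ones((480,640))])*d[...,None]
    W=(P-t)@R; W[d==0]=np.nan; return W
def ray(n,u,v,z):
    K,D,R,t=cam(n); q=cv2.undistortPoints(np.array([[[u,v]]],float),K,D).ravel()
    r=R.T@np.array([q[0],q[1],1]); C=-R.T@t; return C+r*(z-C[2])/r[2]
def rect(W,box,z0,z1):
    m=(W[...,2]>z0)&(W[...,2]<z1); u0,u1,v0,v1=box; b=np.zeros(m.shape,bool); b[v0:v1,u0:u1]=1; m&=b
    p=W[m]; r=cv2.minAreaRect((p[:,:2]*1000).astype(np.float32)); return m.sum(),np.round(r[0],1),np.round(r[1],1),round(r[2],1),np.round(np.median(p[:,2])*1000,1)
E
python3 - <<'E'
from h import *
W=cloud("top",np.load("pics/top0.npy"))
print("bin",rect(W,(225,340,185,300),.232,.26))
print("handle",rect(W,(228,292,298,328),.12,.16))
print("knob",rect(W,(230,255,270,292),.215,.245))
print("tray",rect(W,(385,462,258,335),.032,.05))
print("grip",rect(W,(465,510,280,305),.045,.07))
print("bottle",rect(W,(345,395,135,195),.14,.2))
print("rack",rect(W,(130,195,250,300),.024,.06))
print("beaker",rect(W,(435,490,165,220),.08,.1))
p=cv2.imread("pics/top0.png"); a=cv2.resize(p[185:335,195:335],None,fx=4,fy=4,interpolation=2)
cv2.imwrite("pics/crop1.png",a)
W=cloud("side",np.load("pics/side0.npy"))
print("bin",rect(W,(260,345,160,240),.232,.26))
print("knob",rect(W,(245,262,180,215),.20,.25))
print("tray",rect(W,(290,400,330,420),.032,.05))
print("grip",rect(W,(378,408,405,446),.045,.07))
E
```

```text
bin (np.int64(951), array([571. , 125.5]), array([120.3, 162.2]), 72.7, np.float64(243.5))
handle (np.int64(435), array([469.3, 156.6]), array([99.4, 38.8]), 72.7, np.float64(144.8))
knob (np.int64(59), array([511.7, 186. ]), array([12.7, 13.1]), 46.3, np.float64(231.2))
tray (np.int64(543), array([ 494. , -187.5]), array([125.8, 133. ]), 0.9, np.float64(39.0))
grip (np.int64(115), array([ 496.3, -321.7]), array([39.6, 11. ]), 89.7, np.float64(55.0))
bottle (np.int64(253), array([774.1, -65. ]), array([31.5, 32.6]), 29.8, np.float64(168.5))
rack (np.int64(1482), array([547. , 386.8]), array([103.4,  69.7]), 83.5, np.float64(30.1))
beaker (np.int64(276), array([ 714.1, -264.8]), array([68.8, 68.9]), 1.9, np.float64(88.1))
bin (np.int64(977), array([590.6, 118.5]), array([126.6, 121.3]), 72.8, np.float64(240.8))
knob (np.int64(102), array([511., 184.]), array([15.4, 13.7]), 62.9, np.float64(220.3))
tray (np.int64(1014), array([ 494.3, -218.4]), array([130.2, 197.4]), 0.3, np.float64(38.4))
grip (np.int64(196), array([ 495.2, -322.6]), array([40.7, 13.3]), 88.3, np.float64(54.8))
```

View pics/crop1.png

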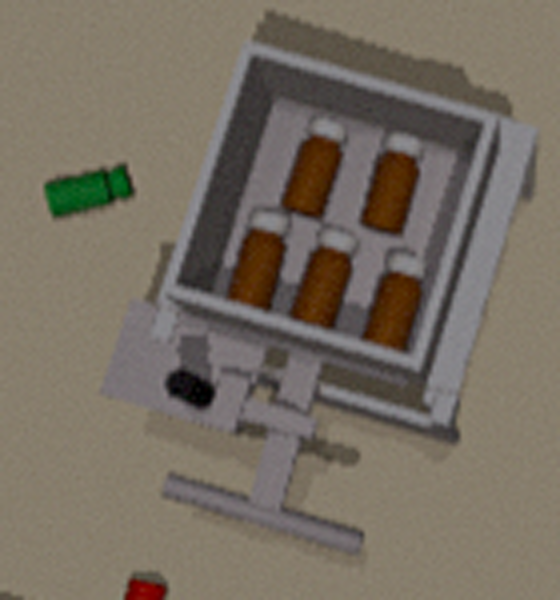

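The crop shows the five amber capped vials in the bin. They are the load, unlike the green (90,190) and red (145,590) ones on the bench. The depth fits give the hopper origin at about (590.5,119.5) mm with yaw -17.3°, cross-checked by the knob and the handle bar.

```bash
cat >> h.py <<'E'
from scipy.spatial.transform import Rotation as Ro
O=np.array([590.5,119.5]); YAW=np.radians(-17.3)
def hw(x,y): # hopper mm -> world mm
    c,s=np.cos(YAW),np.sin(YAW); return O+np.array([c*x-s*y,s*x+c*y])
def go(x,y,z,yaw=None):
    s=env.observe(); q=np.array(s["tcp_rot"]); R=Ro.from_quat(q[[1,2,3,0]]).as_matrix()
    p=np.array(s["tcp_pos"])*1000; ty=np.degrees(np.arctan2(R[1,1],R[0,1]))
    turn=0 if yaw is None else np.radians((ty-yaw+90)%180-90)
    print("tcp",p.round(1),"yaw_y",ty.round(1),"tilt",R[:,2].round(3),"-> shift",(R.T@(np.array([x,y,z])-p)).round(1),"turn",round(turn,3),"t",s["time_s"],"F",np.round(s["ft_force"],1))
E
python3 - <<'E'
from h import *
go(496,-322,110,0.9)
print(hw(0,-135),hw(0,-300))
E
```

```text
tcp [200.7 484.4 230.5] yaw_y 67.5 tilt [-0.001 -0.002 -1.   ] -> shift [-581.5 -631.8  121.6] turn 1.162 t 0.1 F [-0.7  0.5 -0.5]
[550.354392    -9.39270793] [ 501.28753778 -166.92823985]
```

step_arm:
  targets: "-582 -632 0 1.16;-582 -632 0 1.16;-582 -632 0 1.16;-582 -632 0 1.16;-582 -632 0 1.16;-582 -632 0 1.16;-582 -632 0 1.16;-582 -632 0 1.16;-582 -632 0 1.16;-582 -632 0 1.16;-582 -632 0 1.16;-582 -632 0 1.16"
  grip: 0

```text
time_s: 1.3
tcp_pos: [0.4075, -0.0804, 0.2312]
tcp_rot: [-0.0, 0.701, 0.713, 0.0]
ft_force: [1.6, 1.3, 0.9]
opening: 0.0852
grip_force: 0.0
```

```bash
python3 -c "
from h import *
go(496,-322,110,0.9)"
```

```text
tcp [407.5 -80.4 231.2] yaw_y 1.0 tilt [ 0.  0. -1.] -> shift [-243.1   84.3  121.2] turn 0.002 t 1.3 F [1.6 1.3 0.9]
```

step_arm:
  targets: "-243 84 121 0;-243 84 121 0;-243 84 121 0;-243 84 121 0;-243 84 121 0;-243 84 121 0;-243 84 121 0;-243 84 121 0"

```text
time_s: 2.1
tcp_pos: [0.495, -0.3197, 0.1091]
tcp_rot: [-0.002, 0.701, 0.713, -0.0]
ft_force: [-0.2, 0.2, 0.0]
opening: 0.0855
grip_force: 0.0
```

```bash
python3 -c "
from h import *
go(496,-322,18,0.9)
p,d=env.snapshot('side');cv2.imwrite('pics/s1.png',cv2.resize(p[300:480,280:460,::-1],None,fx=3,fy=3))"
```

```text
tcp [ 495.  -319.7  109.1] yaw_y 1.0 tilt [-0.002  0.002 -1.   ] -> shift [-2.5  1.2 91. ] turn 0.001 t 2.1 F [-0.2  0.2  0. ]
```

View pics/s1.png

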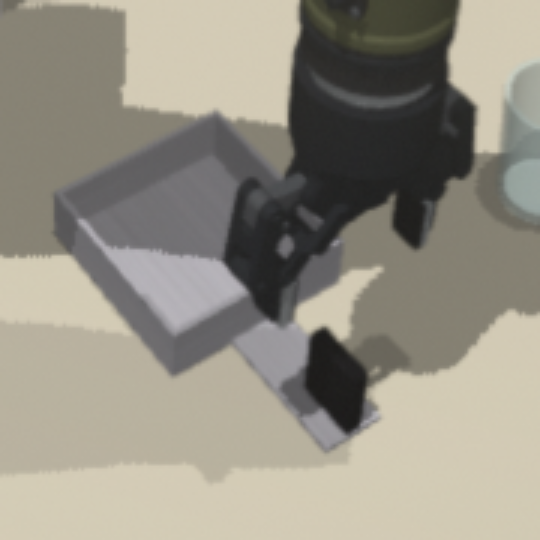

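The open fingers at (265,250) and (415,220) straddle the black plate at (335,380), so I'll descend.

step_arm:
  targets: "-2 1 40 0;-2 1 75 0;-2 1 90 0;-2 1 90 0;-2 1 90 0"

```text
time_s: 2.65
tcp_pos: [0.4972, -0.3209, 0.0214]
tcp_rot: [0.0, 0.7, 0.714, 0.0]
ft_force: [0.8, 0.0, -0.5]
opening: 0.0853
grip_force: 0.0
```

step_arm:
  targets: "0 0 0 0;0 0 0 0;0 0 0 0;0 0 0 0;0 0 0 0;0 0 0 0;0 0 0 0;0 0 0 0"
  grip: 255

```text
time_s: 3.45
tcp_pos: [0.4972, -0.3219, 0.0207]
tcp_rot: [0.0, 0.701, 0.713, 0.0]
ft_force: [-0.1, 0.1, 3.3]
opening: 0.0112
grip_force: 59.3
```

```bash
python3 -c "
from h import *
print(hw(0,-300),hw(0,-135))
go(*hw(0,-295),18,-17.3)"
```

```text
[ 501.28753778 -166.92823985] [550.354392    -9.39270793]
tcp [ 497.2 -321.9   20.7] yaw_y 1.0 tilt [ 0.001 -0.    -1.   ] -> shift [159.7   8.4   2.7] turn 0.32 t 3.45 F [-0.1  0.1  3.3]
```

step_arm:
  targets: "20 1 0 0.04;45 2 0 0.1;75 4 0 0.18;105 6 0 0.25;135 7 0 0.3;160 8 0 0.32;160 8 0 0.32;160 8 0 0.32;160 8 0 0.32"

```text
time_s: 4.35
tcp_pos: [0.5024, -0.1607, 0.0207]
tcp_rot: [-0.001, 0.805, 0.593, 0.001]
ft_force: [0.4, 5.7, 7.1]
opening: 0.0113
grip_force: 59.6
```

```bash
python3 - <<'E'
from h import *
go(*hw(0,-135),20.7,-17.3)
p,d=env.snapshot("top"); cv2.imwrite("pics/t2.png",cv2.resize(p[180:380,200:480,::-1],None,fx=2.8,fy=2.8))
W=cloud("top",d)
m=(W[...,2]>.03)&(W[...,2]<.05); m[:, :330]=0; m[:,415:]=0; m[:225]=0
P=W[m][:,:2]*1000; c,s=np.cos(YAW),np.sin(YAW); H=(P-O)@np.array([[c,-s],[s,c]])
print(H.min(0),H.max(0)); r=cv2.minAreaRect(H.astype(np.float32)); print(r)
E
```

```text
tcp [ 502.4 -160.7   20.7] yaw_y -17.2 tilt [ 0.001  0.003 -1.   ] -> shift [158.7   1.1   0.4] turn 0.002 t 4.35 F [0.4 5.7 7.1]
[ -66.02961758 -286.96358597] [ 60.32315468 -93.81285513]
((-2.5736541748046875, -190.45166015625), (126.29341888427734, 192.81590270996094), 0.30494123697280884)
```

View pics/t2.png

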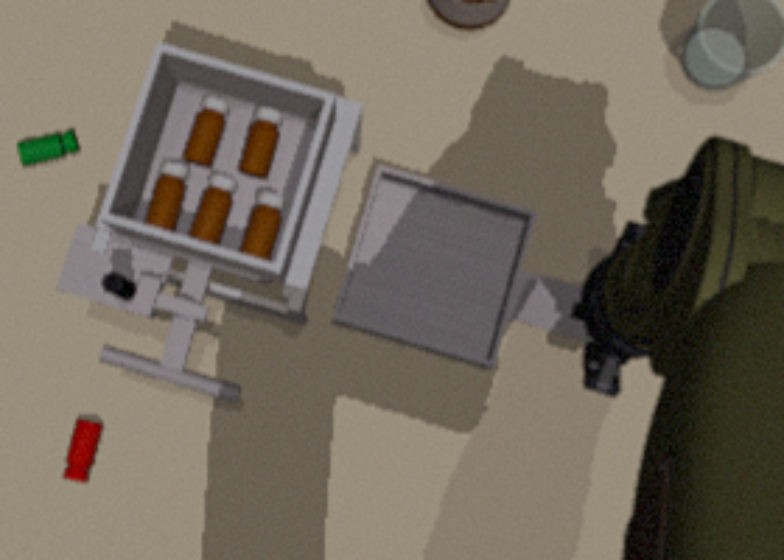

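The tray (435,265) is square to the mouth and about 2.5 mm low in x. I'll correct that and push it in.

step_arm:
  targets: "10 3 0 0;25 3 0 0;45 3 0 0;65 3 0 0;85 3 0 0;105 3 0 0;122 3 0 0;136 3 0 0;148 3 0 0;156 3 0 0;160 3 0 0;160 3 0 0"

```text
time_s: 5.6
tcp_pos: [0.5531, -0.0118, 0.0207]
tcp_rot: [0.001, 0.806, 0.592, -0.001]
ft_force: [-0.8, -3.1, 6.5]
opening: 0.0114
grip_force: 59.6
```

```bash
python3 - <<'E'
from h import *
go(*hw(0,-135),20.7,-17.3)
E
```

```text
tcp [553.1 -11.8  20.7] yaw_y -17.3 tilt [ 0.    -0.003 -1.   ] -> shift [ 1.4 -3.3 -0. ] turn -0.001 t 5.6 F [-0.8 -3.1  6.5]
```

step_arm:
  targets: "3 0 0 0;3 0 0 0;3 0 0 0"

```text
time_s: 5.9
tcp_pos: [0.5537, -0.0096, 0.0207]
tcp_rot: [0.001, 0.806, 0.592, -0.001]
ft_force: [-0.8, -3.4, 6.0]
opening: 0.011
grip_force: 59.6
```

step_arm:
  targets: "0 0 0 0;0 0 0 0;0 0 0 0;0 0 0 0;0 0 0 0;0 0 0 0"
  grip: 0

```text
time_s: 6.5
tcp_pos: [0.5533, -0.0068, 0.0202]
tcp_rot: [-0.0, 0.805, 0.593, -0.0]
ft_force: [0.8, 0.5, 0.0]
opening: 0.0851
grip_force: 0.0
```

```bash
python3 - <<'E'
from h import *
go(*hw(0,-140),300,-17.3)
p,d=env.snapshot("side")
W=cloud("side",d)
cv2.imwrite("pics/s3.png",cv2.resize(p[150:330,200:420,::-1],None,fx=3,fy=3))
print(hw(-95,38),hw(-95,74),hw(-140,-32))
E
```

```text
tcp [553.3  -6.8  20.2] yaw_y -17.3 tilt [-0. -0. -1.] -> shift [  -8.4   -2.1 -279.8] turn 0.0 t 6.5 F [0.8 0.5 0. ]
[511.09796926 184.03152342] [521.80346473 218.4029122 ] [447.3174921  130.58013679]
```

View pics/s3.png

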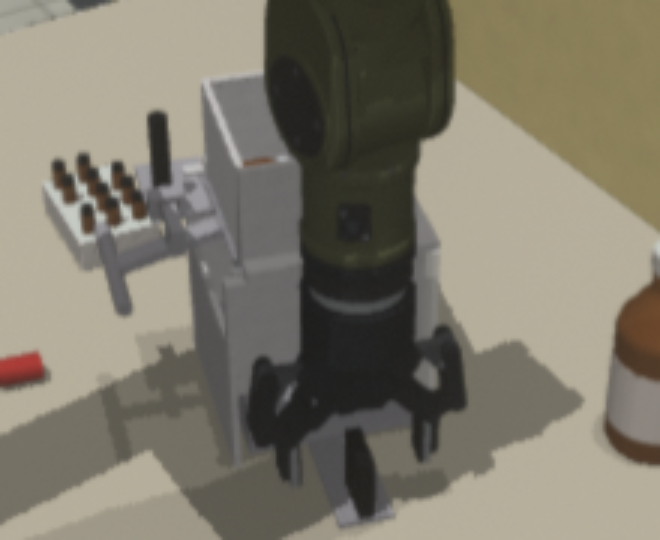

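The tray is inside the bay, with the plate at (355,470) between the open fingers. I'll retreat upward and go to the knob.

step_arm:
  targets: "0 0 -40 0;0 0 -90 0;0 0 -140 0;0 0 -190 0;0 0 -240 0;0 0 -290 0;0 0 -290 0"

```text
time_s: 7.25
tcp_pos: [0.5568, -0.0068, 0.3183]
tcp_rot: [0.004, 0.805, 0.593, 0.006]
ft_force: [1.0, 0.1, -0.5]
opening: 0.0854
grip_force: 0.0
```

```bash
python3 - <<'E'
from h import *
go(*hw(-95,38),300,72.7); print(env.observe()["joint_pos"])
E
```

```text
tcp [556.8  -6.8 318.3] yaw_y -17.3 tilt [ 0.014 -0.    -1.   ] -> shift [ 168.6 -100.6   17.7] turn -1.571 t 7.25 F [ 1.   0.1 -0.5]
[-1.22667907e-02  2.85986524e-01  1.23147046e-01  1.39387569e+00
  1.68423940e-05  1.86028333e+00]
```

step_arm:
  targets: "168 -101 10 -1.571;168 -101 10 -1.571;168 -101 10 -1.571;168 -101 10 -1.571;168 -101 10 -1.571;168 -101 10 -1.571;168 -101 10 -1.571;168 -101 10 -1.571;168 -101 10 -1.571;168 -101 10 -1.571;168 -101 10 -1.571;168 -101 10 -1.571"
  grip: 60

```text
time_s: 8.45
tcp_pos: [0.5066, 0.1836, 0.2999]
tcp_rot: [-0.0, 0.15, 0.989, -0.0]
ft_force: [-0.2, 0.3, 0.1]
opening: 0.0653
grip_force: 0.0
```

```bash
python3 - <<'E'
from h import *
go(*hw(-95,38),198,72.7); print(env.observe()["opening"])
p,d=env.snapshot("side"); cv2.imwrite("pics/s4.png",cv2.resize(p[60:300,180:400,::-1],None,fx=2.5,fy=2.5))
E
```

```text
tcp [506.6 183.6 299.9] yaw_y 72.7 tilt [-0.001 -0.    -1.   ] -> shift [ -4.2   1.8 101.9] turn 0.0 t 8.45 F [-0.2  0.3  0.1]
0.06525866617469239
```

View pics/s4.png

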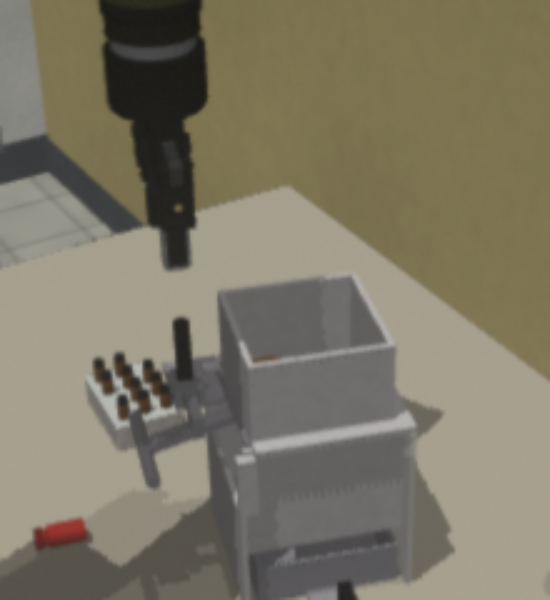

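The fingers (175,255) stand over the knob (182,330) and the tray is home in the bay (330,560). I'll descend and grip the knob.

step_arm:
  targets: "-4 2 30 0;-4 2 60 0;-4 2 85 0;-4 2 100 0;-4 2 100 0;-4 2 100 0"

```text
time_s: 9.1
tcp_pos: [0.5113, 0.1843, 0.2005]
tcp_rot: [-0.0, 0.151, 0.989, -0.0]
ft_force: [0.2, -0.2, 0.7]
opening: 0.0651
grip_force: 0.0
```

step_arm:
  targets: "0 0 0 0;0 0 0 0;0 0 0 0;0 0 0 0;0 0 0 0;0 0 0 0;0 0 0 0"
  grip: 255

```text
time_s: 9.8
tcp_pos: [0.5119, 0.1846, 0.2012]
tcp_rot: [0.001, 0.15, 0.989, 0.001]
ft_force: [-0.5, 0.6, 5.4]
opening: 0.0124
grip_force: 58.4
```

```bash
python3 - <<'E'
from h import *
go(*hw(-95,74),200,72.7)
E
```

```text
tcp [511.9 184.6 201.2] yaw_y 72.7 tilt [ 0.002  0.001 -1.   ] -> shift [ 0.6 35.2  1.3] turn 0.0 t 9.8 F [-0.5  0.6  5.4]
```

step_arm:
  targets: "0 6 0 0;0 13 0 0;0 20 0 0;0 27 0 0;0 32 0 0;0 35 0 0;0 36 0 0;0 36 0 0"

```text
time_s: 10.6
tcp_pos: [0.5223, 0.2182, 0.2012]
tcp_rot: [0.001, 0.15, 0.989, -0.0]
ft_force: [-0.9, -2.1, 6.1]
opening: 0.0123
grip_force: 58.9
```

step_arm:
  targets: "0 0 0 0;0 0 0 0;0 0 0 0;0 0 0 0"
  grip: 60

```text
time_s: 11.0
tcp_pos: [0.5218, 0.2186, 0.1999]
tcp_rot: [-0.0, 0.15, 0.989, -0.0]
ft_force: [0.5, -0.1, -0.2]
opening: 0.0649
grip_force: 0.0
```

step_arm:
  targets: "0 0 -40 0;0 0 -80 0;0 0 -110 0;0 0 -110 0"

```text
time_s: 11.4
tcp_pos: [0.5242, 0.2196, 0.3151]
tcp_rot: [0.004, 0.15, 0.989, 0.002]
ft_force: [0.2, -0.1, -0.7]
opening: 0.0656
grip_force: 0.0
```

```bash
python3 - <<'E'
from h import *
go(*hw(-140,-32),230,-17.3)
p,d=env.snapshot("side"); cv2.imwrite("pics/s5.png",cv2.resize(p[120:300,180:400,::-1],None,fx=3,fy=3))
W=cloud("side",d)
m=(W[...,2]>.205)&(W[...,2]<.24); m[:,270:]=0; m[:170]=0;m[:, :235]=0
print(m.sum(),np.median(W[m],0)*1000,hw(-95,74))
E
```

```text
tcp [524.2 219.6 315.1] yaw_y 72.7 tilt [ 0.008  0.003 -1.   ] -> shift [  47.5 -108.3   84.1] turn -1.571 t 11.4 F [ 0.2 -0.1 -0.7]
113 [522.64810847 211.42374623 224.31077308] [521.80346473 218.4029122 ]
```

step_arm:
  targets: "47 -108 10 1.571;47 -108 10 1.571;47 -108 10 1.571;47 -108 10 1.571;47 -108 10 1.571;47 -108 10 1.571;47 -108 10 1.571;47 -108 10 1.571;47 -108 10 1.571;47 -108 10 1.571;47 -108 10 1.571;47 -108 10 1.571"
  grip: 110

```text
time_s: 12.65
tcp_pos: [0.4442, 0.1292, 0.2988]
tcp_rot: [-0.0, 0.805, 0.593, -0.001]
ft_force: [0.8, 0.0, -0.9]
opening: 0.0484
grip_force: 0.0
```

```bash
python3 - <<'E'
from h import *
go(*hw(-140,-32),121,-17.3)
E
```

```text
tcp [444.2 129.2 298.8] yaw_y -17.3 tilt [-0.003 -0.001 -1.   ] -> shift [  2.5   3.  177.7] turn 0.0 t 12.65 F [ 0.8  0.  -0.9]
```

step_arm:
  targets: "2 3 40 0;2 3 85 0;2 3 120 0;2 3 145 0;2 3 165 0;2 3 177 0;2 3 177 0;2 3 177 0"

```text
time_s: 13.45
tcp_pos: [0.448, 0.1304, 0.1229]
tcp_rot: [-0.0, 0.805, 0.593, -0.001]
ft_force: [1.0, -0.1, 0.3]
opening: 0.0488
grip_force: 0.0
```

```bash
python3 - <<'E'
from h import *
go(*hw(-140,-32),121,-17.3)
p,d=env.snapshot("side"); cv2.imwrite("pics/s6.png",cv2.resize(p[120:300,180:400,::-1],None,fx=3,fy=3))
E
```

```text
tcp [448.  130.4 122.9] yaw_y -17.3 tilt [-0.001 -0.    -1.   ] -> shift [ 0.  -0.7  1.9] turn 0.001 t 13.45 F [ 1.  -0.1  0.3]
```

View pics/s6.png

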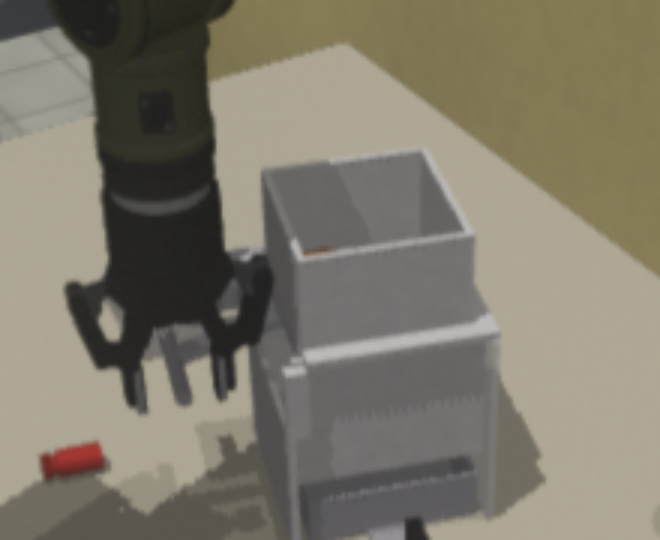

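The bar (178,370) is between the fingers (135,390) and (225,375). I'll close on it, then lift along the arc.

step_arm:
  targets: "0 0 0 0;0 0 0 0;0 0 0 0;0 0 0 0;0 0 0 0"
  grip: 255

```text
time_s: 14.0
tcp_pos: [0.4486, 0.1308, 0.1241]
tcp_rot: [-0.0, 0.805, 0.593, 0.0]
ft_force: [-1.9, 0.1, 6.9]
opening: 0.0097
grip_force: 58.6
```

step_arm:
  targets: "0 -2 -8 0;0 -3 -17 0;0 -3 -25 0;0 -2 -34 0;0 0 -42 0;0 2 -50 0;0 5 -58 0;0 9 -65 0;0 14 -72 0;0 18 -78 0;0 19 -79 0;0 19 -79 0"

```text
time_s: 15.2
tcp_pos: [0.4625, 0.1263, 0.2029]
tcp_rot: [-0.004, 0.805, 0.593, -0.002]
ft_force: [-10.3, 8.2, 4.0]
opening: 0.0098
grip_force: 58.8
```

```bash
python3 - <<'E'
from h import *
go(*hw(-140,-32),123,-17.3)
p,d=env.snapshot("top"); cv2.imwrite("pics/t7.png",cv2.resize(p[170:330,200:360,::-1],None,fx=3.5,fy=3.5))
E
```

```text
tcp [462.5 126.3 202.9] yaw_y -17.2 tilt [-0.008  0.004 -1.   ] -> shift [ -0.6 -15.1  80. ] turn 0.001 t 15.2 F [-10.3   8.2   4. ]
```

View pics/t7.png

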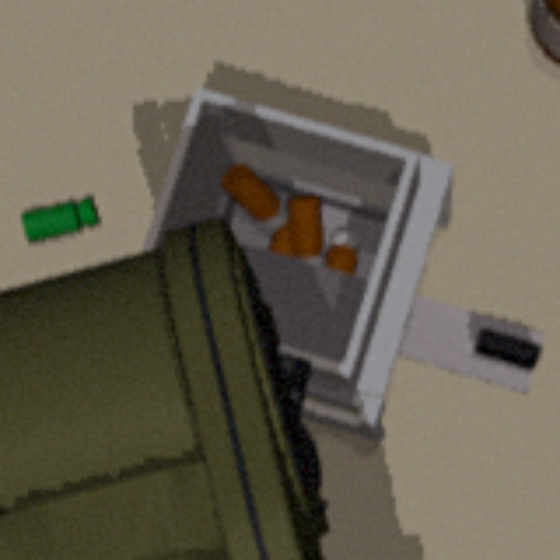

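The door is open. Amber vials are visible at (250,193), (305,225), (285,240) and (343,258), and the fifth is likely hidden under the door. I'll check their heights.

```bash
python3 - <<'E'
from h import *
for n,b in(("top",(205,345,175,310)),("side",(180,420,170,340))):
    p,d=env.snapshot(n); W=cloud(n,d); h=cv2.cvtColor(p,cv2.COLOR_RGB2HSV)
    m=((h[...,0]<18)&(h[...,1]>150)&(h[...,2]>40)).astype(np.uint8); k=np.zeros_like(m); k[b[2]:b[3],b[0]:b[1]]=1; m&=k
    N,L,S,C=cv2.connectedComponentsWithStats(m)
    for i in range(1,N):
        if S[i,4]>12: q=W[L==i]; print(n,S[i,4],C[i].round(),(np.nanmedian(q,0)*1000).round(),(np.nanmax(q[:,2])*1000).round())
go(*hw(-140,-32),123,-17.3)
E
```

```text
top 147 [270. 226.] [648. 152.  50.] 62.0
top 197 [286. 235.] [627. 118.  40.] 51.0
top 55 [298. 244.] [612.  93.  23.] 29.0
side 125 [204. 273.] [402. 238.  18.] 26.0
tcp [462.5 126.3 202.9] yaw_y -17.2 tilt [-0.007  0.004 -1.   ] -> shift [ -0.6 -15.1  80. ] turn 0.001 t 15.35 F [-9.4  6.5  3.2]
```

step_arm:
  targets: "0 -1 1 0;0 -5 7 0;0 -10 14 0;0 -14 21 0;0 -17 29 0;0 -19 37 0;0 -21 45 0;0 -22 54 0;0 -22 62 0;0 -21 71 0;0 -19 79 0;0 -19 81 0"

```text
time_s: 16.55
tcp_pos: [0.4487, 0.1308, 0.1239]
tcp_rot: [-0.0, 0.805, 0.593, 0.001]
ft_force: [-9.1, 1.6, 26.1]
opening: 0.0096
grip_force: 68.8
```

step_arm:
  targets: "0 0 1 0;0 0 1 0;0 0 1 0"

```text
time_s: 16.85
tcp_pos: [0.4487, 0.1308, 0.124]
tcp_rot: [0.0, 0.805, 0.593, 0.001]
ft_force: [-6.9, 2.1, 19.6]
opening: 0.0094
grip_force: 68.1
```

```bash
python3 - <<'E'
from h import *
go(*hw(-140,-32),123,-17.3)
E
```

```text
tcp [448.7 130.8 124. ] yaw_y -17.3 tilt [ 0.002  0.001 -1.   ] -> shift [-0.6 -1.3  1. ] turn 0.0 t 16.85 F [-6.9  2.1 19.6]
```

Back at the shut height and pressed against the stop. I'll release, rise, and go to the drawn knob.

step_arm:
  targets: "0 0 0 0;0 0 0 0;0 0 0 0;0 0 0 0"
  grip: 110

```text
time_s: 17.25
tcp_pos: [0.4487, 0.1302, 0.1203]
tcp_rot: [0.0, 0.806, 0.593, -0.0]
ft_force: [0.6, -0.4, -0.1]
opening: 0.0487
grip_force: 0.0
```

step_arm:
  targets: "0 0 -20 0;0 0 -60 0;0 0 -110 0;0 0 -160 0;0 0 -176 0;0 0 -176 0;0 0 -176 0"

```text
time_s: 17.95
tcp_pos: [0.4483, 0.1303, 0.2955]
tcp_rot: [-0.0, 0.805, 0.593, -0.0]
ft_force: [-0.7, 0.3, -1.0]
opening: 0.0483
grip_force: 0.0
```

```bash
python3 - <<'E'
from h import *
go(*hw(-95,73),300,72.7)
p,d=env.snapshot("top"); cv2.imwrite("pics/t8.png",cv2.resize(p[170:330,200:360,::-1],None,fx=3.5,fy=3.5))
W=cloud("top",d)
print("knob",rect(W,(215,255,262,292),.215,.245), hw(-95,74))
p,d=env.snapshot("side");W=cloud("side",d)
m=(W[...,2]>.125)&(W[...,2]<.16); m[:215]=0; m[262:]=0; m[:,:225]=0; m[:,258:]=0
print("handle",m.sum(), np.nanmedian(W[m],0)*1000)
cv2.imwrite("pics/s8.png",cv2.resize(p[140:320,200:360,::-1],None,fx=3.5,fy=3.3))
E
```

```text
tcp [448.3 130.3 295.5] yaw_y -17.3 tilt [-0.001 -0.    -1.   ] -> shift [104.9  43.9  -4.6] turn 1.571 t 17.95 F [-0.7  0.3 -1. ]
knob (np.int64(0), array([0., 0.]), array([0., 0.]), 0.0, np.float64(nan)) [521.80346473 218.4029122 ]
handle 324 [465.31863265 150.72087262 146.16841075]
  return _methods._mean(a, axis=axis, dtype=dtype,
  ret = ret.dtype.type(ret / rcount)
```

step_arm:
  targets: "104 44 -5 -1.571;104 44 -5 -1.571;104 44 -5 -1.571;104 44 -5 -1.571;104 44 -5 -1.571;104 44 -5 -1.571;104 44 -5 -1.571;104 44 -5 -1.571;104 44 -5 -1.571;104 44 -5 -1.571;104 44 -5 -1.571;104 44 -5 -1.571"
  grip: 60

```text
time_s: 19.25
tcp_pos: [0.5206, 0.2163, 0.2992]
tcp_rot: [-0.002, 0.15, 0.989, -0.001]
ft_force: [0.2, 0.8, -0.1]
opening: 0.0649
grip_force: 0.0
```

```bash
python3 - <<'E'
from h import *
go(521.8,218.5,200,72.7)
E
```

```text
tcp [520.6 216.3 299.2] yaw_y 72.7 tilt [-0.004 -0.002 -1.   ] -> shift [-0.8  2.7 99.2] turn -0.0 t 19.25 F [ 0.2  0.8 -0.1]
```

step_arm:
  targets: "-1 2 30 0;-1 2 60 0;-1 2 85 0;-1 2 99 0;-1 2 99 0;-1 2 99 0"

```text
time_s: 19.85
tcp_pos: [0.5225, 0.2181, 0.2017]
tcp_rot: [-0.001, 0.151, 0.989, -0.0]
ft_force: [0.2, -0.4, -0.0]
opening: 0.0652
grip_force: 0.0
```

step_arm:
  targets: "0 0 0 0;0 0 0 0;0 0 0 0;0 0 0 0;0 0 0 0;0 0 0 0"
  grip: 255

```text
time_s: 20.45
tcp_pos: [0.5232, 0.2179, 0.2032]
tcp_rot: [0.001, 0.15, 0.989, -0.0]
ft_force: [-1.0, -2.7, 5.6]
opening: 0.0121
grip_force: 58.7
```

step_arm:
  targets: "0 -6 0 0;0 -13 0 0;0 -20 0 0;0 -27 0 0;0 -32 0 0;0 -35 0 0;0 -37 0 0;0 -37 0 0"

```text
time_s: 21.25
tcp_pos: [0.5126, 0.1834, 0.2032]
tcp_rot: [0.001, 0.15, 0.989, 0.001]
ft_force: [0.7, 1.9, 5.8]
opening: 0.0121
grip_force: 58.8
```

```bash
python3 - <<'E'
from h import *
go(511.9,184.6,200,72.7)
E
```

```text
tcp [512.6 183.4 203.2] yaw_y 72.7 tilt [ 0.002  0.002 -1.   ] -> shift [1.  0.9 3.2] turn 0.0 t 21.25 F [0.7 1.9 5.8]
```

step_arm:
  targets: "0 -2 0 0;0 -2 0 0"

```text
time_s: 21.45
tcp_pos: [0.5125, 0.1834, 0.2033]
tcp_rot: [0.001, 0.15, 0.989, 0.003]
ft_force: [0.8, 5.1, 5.3]
opening: 0.0125
grip_force: 58.9
```

step_arm:
  targets: "0 0 0 0;0 0 0 0;0 0 0 0;0 0 0 0"
  grip: 60

```text
time_s: 21.85
tcp_pos: [0.5111, 0.1808, 0.2019]
tcp_rot: [-0.0, 0.15, 0.989, -0.0]
ft_force: [-0.1, 0.1, -0.6]
opening: 0.0649
grip_force: 0.0
```

step_arm:
  targets: "0 0 -40 0;0 0 -80 0;0 0 -120 0;50 0 -120 0;100 0 -120 0;150 0 -120 0;200 0 -120 0;200 50 -120 0;200 100 -120 0;200 120 -120 0;200 120 -120 0;200 120 -120 0"

```text
time_s: 23.05
tcp_pos: [0.3558, 0.3547, 0.3218]
tcp_rot: [-0.0, 0.15, 0.989, -0.001]
ft_force: [-0.2, 0.3, -0.2]
opening: 0.0653
grip_force: 0.0
```

```bash
python3 - <<'E'
from h import *
go(300,250,300,72.7)
p,d=env.snapshot("top"); W=cloud("top",d); a=cv2.resize(p[180:330,200:350,::-1],(400,400))
print("knob",rect(W,(220,260,262,292),.215,.245)); print("handle",rect(W,(228,292,298,328),.12,.16))
print("grip",rect(W,(310,380,250,300),.045,.07), hw(0,-135))
p,d=env.snapshot("side"); b=cv2.resize(p[170:310,210:350,::-1],(400,400))
cv2.imwrite("pics/f.png",np.hstack([a,b]))
E
```

```text
tcp [355.8 354.7 321.8] yaw_y 72.7 tilt [-0.001 -0.002 -1.   ] -> shift [  22.2 -116.5   22. ] turn 0.001 t 23.05 F [-0.2  0.3 -0.2]
knob (np.int64(93), array([524. , 170.6]), array([33.9, 43.2]), 80.9, np.float64(231.7))
handle (np.int64(437), array([469.3, 156.7]), array([99.8, 38.8]), 72.7, np.float64(144.7))
grip (np.int64(111), array([551.8,  -8.8]), array([39.5, 11.9]), 73.2, np.float64(54.6)) [550.354392    -9.39270793]
```

View pics/f.png

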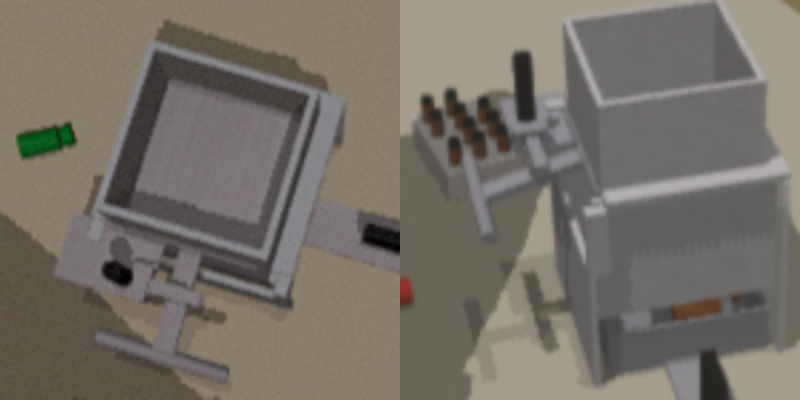

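The bin is empty, the trap door is shut with its handle at the starting pose, and the bolt knob is home. The tray is in the bay with vials in it (700,310), so I'll hand in.

```bash
python3 -c "
from rig import env
print(env.job_done())"
```

```text
the job is handed in; nothing more can be done
None
```

I handed the job in after about 23 s of robot time. The tray is home under the hopper, the bin is empty, the trap is shut and the bolt is home; I saw four of the five vials in the tray, the fifth never came into view, and I got no verdict back.

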